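Close the balance's draught shield and record the weight

ROBOT

A 6-joint arm with a two-finger parallel gripper is mounted at the origin on a cart in front of the work surface, level with it; the furniture and walls round the work are solid. World frame = base frame: x ahead of the robot, y to its left, z up, the work surface at z = 0. Lengths are in mm, angles in rad, forces in N, time in s.
With the tool pointing down it reaches from about 275 to 750 mm from the base axis. Payload 10.2 kg.
Tool frame: the origin (TCP) lies at the very end of the fingers, on their centre line; the grasp point (between the pads) lies 19 mm behind it; z points along the fingers, y is the line along which they close (so a half turn about z gives the same grasp; the last joint's range is limited). The gripper opens to 85 mm and grips with 20 to 120 N. Pads are 22 mm wide; open, the fingers measure 114 mm over their backs; the gripper's body (76 mm by 85 mm) begins 54 mm behind the grasp point. The pads swing forward as they close: fully open they stand 13 mm farther back than shut.
Start: joints at [1.084, 0.313, 1.498, -0, 1.331, -0.223], TCP at [136.907, 506.841, 231.294] pointing down, gripper open.
Joint ranges: [-2.94, 2.94], [-0.97, 2.17], [0.19, 2.56], [-1.23, 4.37], [0.02, 3.11], [-2.88, 2.88]. Speed limits (rad/s): [2.39, 2.39, 3.01, 3.14, 3.14, 3.14].

INTERFACE

Orientations are given as a unit quaternion [w, x, y, z].
In Python, from rig import ctrl, vision gives the robot as it stands. The module is installed in compiled form; this text tells all that it offers.
- The arm moves only by the tool play_rows, never from a script. Its arguments are lists of equal length, an entry for each row: "translation": the shift along the tool's x, y, z in m, a list of three; "rotation": the turn, a rotation vector about the tool's x, y, z in rad, a list of three; "gripper": the gripper's target within -1 to 1 (shut at 1, half-way at 0, fully open at -1). A call has 1 to 10 rows; each row is the pose to reach, as a shift and turn from the pose commanded when the call began, along the tool's axes at that moment; what a row does not reach only later rows make up. A row lasts 1/8 s, in which the tool goes at most 62.5 mm and 10.7 degrees, less where a joint would pass 70% of its speed; a pose out of reach is approached as far as the arm can. A call with a gripper value outside its range is refused whole. The fingers move at their own pace and stop on an object; "force" is the grip in N (left out, the last holds). Time passes only in rows, so rows that repeat a pose let the fingers close. It gives the time, the measured TCP pose, the force, the opening and the grip force at its end, in the units of the state.
- ctrl.sense(): the state, without advancing time (a new reading comes with each control period).
- vision.capture(name): name is "scene" or "side" or "wrist"; returns a dict with "pixels" (420x560x3 uint8, red, green, blue), "vfov" (degrees; the focal length in pixels is half the picture's height over the tangent of half this angle, whatever the lens; pixels are square), "cx", "cy" (the principal point, pixels), "k1" (the pictures are not rectified: a ray, as slopes to the right and down, at radius r is drawn at 1 + k1 r^2 times it, then the intrinsics apply), "rvec" (rotation vector, rad) and "tvec" (3), from world to camera coordinates, as OpenCV has them; the wrist camera has in their place "mount" (4x4, takes a point from camera to tool coordinates, whose origin is the TCP and whose axes are the flange's). Camera axes: x right, y down, z forward; pixel columns grow to the right and rows downward; lengths in mm; the calibration is good to about 2 mm. A picture is of the moment at which its call begins: read the wrist's pose just before it. There is no depth.
- ctrl.finish_job(): hands the job in; it is judged then, once.
The state is a dict: "time_s": time; "joints": joint angles; "dq": joint speeds; "tau": joint torques, N m; "eef_pos": TCP position; "ee_rot": TCP orientation; "force": force on the tool from outside, world axes, zero at the start; "wrist_torque": the same for the moment, N m; "grip_width": opening from 0.0 (shut) to 1.0 (fully open); "grip_force": force on a finger pad.
Only numpy, scipy, OpenCV 4.12 (cv2) and the standard library are available. Lean on these libraries where they do the work, as an engineer would, in place of code of your own. Each camera call takes 0.05 s, during which the arm holds its last target. There are 200 camera calls.

TASK

The filled weigh boat is on the pan of the laboratory balance and has to be weighed out of the draught. With the fingertips, push the top glass pane and the right-hand glass pane of the draught shield fully shut, in either order; only when both are shut, press the wide key in the middle of the front deck right down to record the weight, and let it come up again. Pinch or lift nothing, do not press the small round keys, and leave the weigh boat on the pan untouched and the vial, bottle and cap beside the balance where they stand.

Things in the scene. Friction and masses are not known exactly. Their poses are not given: they have to be found in the camera images.
- balance: Fixed laboratory balance, 240 deep (x), 204 wide (y). Frame: origin on the table, x to its rear, y to its left, z up; turned about z. In mm: key deck x -115 to -40, 40 high, with a display hood (55 high) at x -77 to -46; behind it the clear draught shield over a steel pan, x -40 to 84, y -88 to 80, up to 129 high; then a rear housing 117 high, to x 125. An open pane sticks out to x 142.
- top_slide (a joint): How far the clear top pane of the shield is open, m: 0 = fully shut, grows as it slides to the rear (balance +x), at most 0.060. It slides freely with a little friction (1 to 2 N) and stays where it is left.
- top_pane: Clear sliding top pane with a dark upright finger bar; origin at the bar's centre, axes as the balance's. Bar 10 mm thick (balance x), 64 wide (y), 18 high: from 128 (the pane's upper face) to 146 mm above the table. A foot strip 3 mm high reaches 15 mm behind the bar's centre. To shut, push the bar's rear face towards balance -x.
- side_slide (a joint): How far the clear right-hand (balance -y) pane of the shield is open, m: 0 = fully shut, grows as it slides to the rear (balance +x), at most 0.060. Friction as for the top pane.
- side_pane: Clear sliding right-hand pane with a dark upright finger bar; origin at the middle of the bar's top end. Bar 9 mm thick (balance x), stands out from the pane from balance y = -83 to -113 mm, reaches from 64 to 120 mm above the table. The rail above the pane ends at y = -88 mm; the base below is 40 mm high. To shut, push the bar's rear face towards balance -x.
- record_key (a joint): Travel of the wide white record key, m: 0 = up, 0.004 = fully down. Springs back when released; pushing it fully down takes 3.5 N.
- record_key_top (a point): Centre of the upper face of the record key: 20 mm (balance x) by 46 mm (y), 47 mm above the table, in the middle of the key deck; it is 56 mm in front of the shield. Pressed straight down.
- power_key (a joint): Travel of the small round key (16 mm across) on the left of the deck, 62 mm from the record key: m, 0 = up. Must not be pressed.
- zero_key (a joint): Travel of the small round key (16 mm across) on the right of the deck, 58 mm from the record key: m, 0 = up. Must not be pressed.
- boat: White square weigh boat, 56 x 56 x 13 mm, loose on the pan (pan top 52 mm above the table, 84 mm across); origin under its centre.
- vial: Clear vial with a white cap, 27 mm across, 64 mm high, loose on the table to the right of the balance; origin under its centre.
- bottle: Clear square bottle, 44 x 44 x 135 mm, loose on the table to the left of the balance's rear; origin under its centre.
- cap: Open translucent push-on cap, 34 mm across, 30 mm high, loose on the table to the right of the balance's front; origin under its centre.

How it is judged:
By the outcome, as a careful person would: the job done as asked, in the order asked, and still so for the second after the job is handed in, with the robot touching nothing.
It also fails if it takes over 45 s, if anything falls off the work surface, if the arm or the gripper's body presses on something with over 40 N, if the wrist force passes 120 N, or if a joint passes its speed limit or range.

## Working session

There is one attempt and no reset: what is moved stays moved. The work goes in short steps, Python scripts to look and compute and a tool call to move; the robot and the scene stay as the last step left them, time stands still between calls to the robot, and variables do not carry over. Pictures are saved under pics/ and viewed, at most 10 in all, crops included, and the job is handed in when it is done.

Besides the shell and the picture viewer there is one more tool, called after ">>>" by a JSON object that holds its "name" and its "arguments". play_rows: Moves the arm, as the interface text tells. Its arguments: {"type":"object","properties":{"translation":{"type":"array"},"rotation":{"type":"array"},"gripper":{"type":"array"},"force":{"type":"number"}},"required":["translation","rotation","gripper"]}

```bash
mkdir -p pics
cat > h.py <<'E'
import numpy as np, cv2
from scipy.spatial.transform import Rotation as R
from rig import ctrl, vision
def cap(n,f=None):
    s=ctrl.sense(); c=vision.capture(n)
    c['s']=s
    if f: cv2.imwrite('pics/'+f,c['pixels'][...,::-1])
    h,w=c['pixels'].shape[:2]; fl=h/2/np.tan(np.radians(c['vfov'])/2)
    c['K']=np.array([[fl,0,c['cx']],[0,fl,c['cy']],[0,0,1.]])
    c['D']=np.array([c['k1'],0,0,0,0.])
    if 'mount' in c:
        q=s['ee_rot']; T=np.eye(4); T[:3,:3]=R.from_quat([q[1],q[2],q[3],q[0]]).as_matrix(); T[:3,3]=s['eef_pos']
        M=T@np.array(c['mount']); c['Rw']=M[:3,:3]; c['o']=M[:3,3]
    else:
        Rm=R.from_rotvec(np.ravel(c['rvec'])).as_matrix(); c['Rw']=Rm.T; c['o']=-Rm.T@np.ravel(c['tvec'])
    return c
def ray(c,u,v):
    p=cv2.undistortPoints(np.array([[[u,v]]],float),c['K'],c['D'])[0,0]
    return c['Rw']@np.array([p[0],p[1],1])
def onz(c,u,v,z):
    d=ray(c,u,v); return c['o']+d*(z-c['o'][2])/d[2]
def proj(c,P):
    Rm=c['Rw'].T
    return cv2.projectPoints(np.array(P,float).reshape(-1,3),cv2.Rodrigues(Rm)[0],-Rm@c['o'],c['K'],c['D'])[0][:,0]
E
python3 - <<'E'
from h import *
a=cap('scene','scene0.png');b=cap('side','side0.png')
print(a['s']); 
for c in(a,b): print(c['o'],c['Rw'][:,2],c['k1'])
E
```

```text
{'time_s': 0.0, 'joints': array([ 1.08358167e+00,  3.13484609e-01,  1.49844917e+00, -1.67431810e-08,
        1.33101783e+00, -2.23404227e-01]), 'dq': array([-0.0001935 ,  0.00075323,  0.0007312 , -0.00050271,  0.00053575,
        0.00048572]), 'tau': array([ 1.01393875e-03, -4.12285924e+01, -2.59725237e+01, -1.93125734e-04,
        4.30302156e-03,  7.20641765e-06]), 'eef_pos': array([136.78621418, 506.59289038, 230.71282291]), 'ee_rot': array([-2.36370496e-04,  1.31523015e-01,  9.91312884e-01, -6.37042499e-04]), 'force': array([-0.55639297, -0.47722713, -0.24945421]), 'wrist_torque': array([-0.02494871,  0.00086943,  0.00325229]), 'grip_force': 0.0, 'grip_width': 0.9982688566983842}
[ 142.34737689 -637.46690523  784.92680493] [ 0.42313786  0.44352741 -0.7900872 ] -0.10194764860344256
[ 236.36171169 -970.98805045  555.30494823] [ 0.30498404  0.81393048 -0.49447134] -0.03854573599396876
```

View pics/scene0.png

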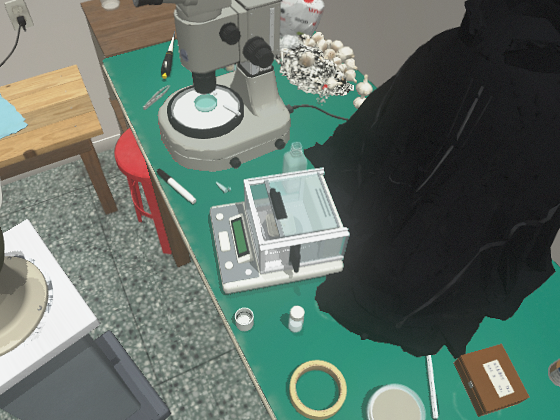

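View pics/side0.png

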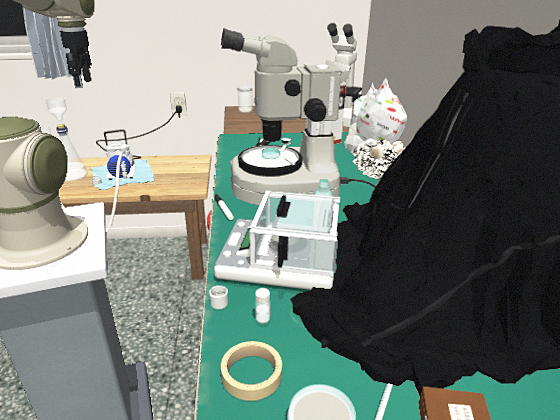

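Both views show the balance (scene about (280,230), side about (280,240)), with a black draped object close behind and to the right of it. The vial is at scene (297,318) and the cap at (244,320). I'll enlarge the balance.

Run:
```python
import cv2
a=cv2.imread('pics/scene0.png')[160:310,200:360]
b=cv2.imread('pics/side0.png')[180:300,205:345]
cv2.imwrite('pics/ca.png',cv2.resize(a,None,fx=4,fy=4,interpolation=cv2.INTER_CUBIC)[:600])
cv2.imwrite('pics/cb.png',cv2.resize(b,None,fx=5,fy=5,interpolation=cv2.INTER_CUBIC))
```

```text
(no output)
```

View pics/ca.png

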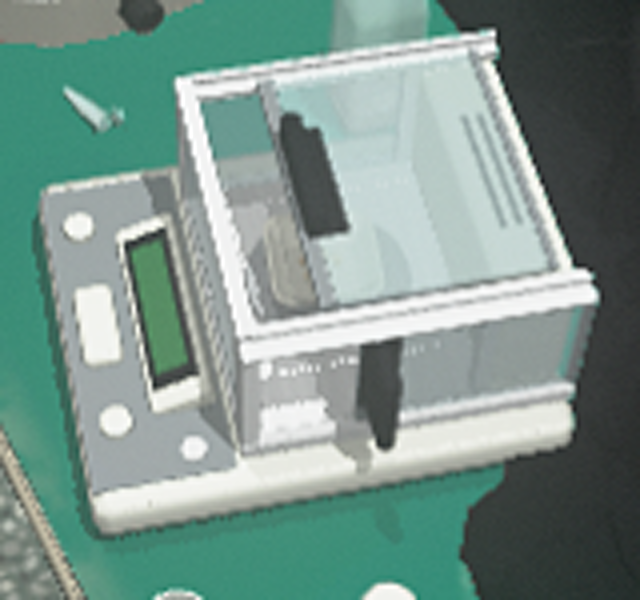

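View pics/cb.png

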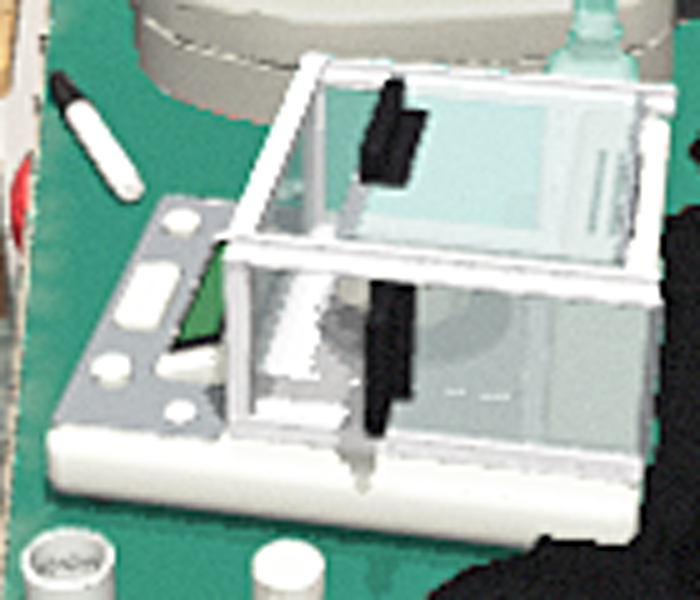

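```bash
cat >> h.py <<'E'
def tri(c1,p1,c2,p2):
    d1=ray(c1,*p1);d2=ray(c2,*p2)
    t=np.linalg.lstsq(np.c_[d1,-d2],c2['o']-c1['o'],rcond=None)[0]
    a=c1['o']+t[0]*d1;b=c2['o']+t[1]*d2
    return (a+b)/2,np.linalg.norm(a-b)
E
python3 - <<'E'
from h import *
np.set_printoptions(precision=1,suppress=True)
a=cap('scene');b=cap('side')
A=lambda u,v:(200+u/4-.4,160+v/4-.4)
B=lambda u,v:(205+u/5-.4,180+v/5-.4)
pts=dict(rec=(98,325,147,294,47),pw=(79,226,181,221,46),zero=(116,420,111,369,46),
 shFL=(187,80,313,60,129),shFR=(244,350,235,243,129),shRR=(592,285,660,290,129),shRL=(493,38,675,92,129),
 sideBot=(384,447,377,433,64),vial=(389,590,289,562,64))
P={}
for k,(u,v,s,t,z) in pts.items():
    P[k]=onz(a,*A(u,v),z); print(k,P[k],onz(b,*B(s,t),z),*tri(a,A(u,v),b,B(s,t)))
for nm,(c,uv) in {'vial':(a,(297,311)),'cap':(a,(244,314)),'vialb':(b,(263,292)),'capb':(b,(219,291))}.items(): print(nm,onz(c,*uv,64 if 'vial' in nm else 30))
# top bar outlines
for n,uvs in {'A':[(285,116),(300,113),(318,130),(348,232),(310,237),(282,125)]}.items():
    for q in uvs: print(n,q,onz(a,*A(*q),146),onz(a,*A(*q),128))
for q in [(385,78),(403,78),(427,110),(408,187),(362,180),(362,150)]: print('B',q,onz(b,*B(*q),146),onz(b,*B(*q),128))
E
```

```text
rec [ 422.5 -210.6   47. ] [ 423.5 -212.2   47. ] [ 423.8 -209.2   44.8] 0.8944753343172055
pw [ 454.3 -155.2   46. ] [ 455.  -156.3   46. ] [ 455.3 -154.1   44.5] 0.5984120964319258
zero [ 394.9 -258.5   46. ] [ 394.8 -260.6   46. ] [ 395.6 -257.4   43.7] 0.1095275231339121
shFL [ 514.7 -173.6  129. ] [ 512.8 -175.7  129. ] [ 514.4 -173.1  128. ] 1.5538542672936457
shFR [ 430.6 -310.5  129. ] [ 434.2 -311.4  129. ] [ 433.3 -309.2  127. ] 3.3614237191718694
shRR [ 570.6 -388.7  129. ] [ 572.2 -394.3  129. ] [ 576.  -386.2  122.5] 2.003537578673297
shRL [ 647.9 -253.5  129. ] [ 651.  -255.6  129. ] [ 652.1 -251.5  125.9] 2.81424875052036
sideBot [ 471.7 -361.4   64. ] [ 474.5 -360.4   64. ] [ 473.  -361.3   64.2] 2.5168028517048997
vial [ 422.8 -414.9   64. ] [ 418.8 -420.5   64. ] [ 422.9 -413.4   58.4] 3.823728845957878
vial [ 417.7 -420.4   64. ]
cap [ 354.9 -350.1   30. ]
vialb [ 419.8 -420.9   64. ]
capb [ 355.2 -352.5   30. ]
A (285, 116) [ 524.7 -233.4  146. ] [ 535.4 -222.1  128. ]
A (300, 113) [ 531.2 -236.7  146. ] [ 542.2 -225.5  128. ]
A (318, 130) [ 530.4 -250.   146. ] [ 541.3 -239.1  128. ]
A (348, 232) [ 499.6 -302.7  146. ] [ 509.6 -293.3  128. ]
A (310, 237) [ 485.  -293.5  146. ] [ 494.6 -283.8  128. ]
A (282, 125) [ 519.9 -236.6  146. ] [ 530.5 -225.3  128. ]
B (385, 78) [ 524.8 -233.   146. ] [ 537.5 -200.5  128. ]
B (403, 78) [ 532.  -235.5  146. ] [ 545.  -203.1  128. ]
B (427, 110) [ 530.9 -265.1  146. ] [ 543.9 -234.1  128. ]
B (408, 187) [ 500.9 -320.6  146. ] [ 512.5 -292.   128. ]
B (362, 180) [ 486.1 -309.9  146. ] [ 497.1 -280.8  128. ]
B (362, 150) [ 494.3 -287.8  146. ] [ 505.6 -257.7  128. ]
```

The crops show the keys, the top bar (about ca (315,180), cb (390,140)) and the side bar (about ca (380,395), cb (390,355)). Balance yaw is about -30°, with its origin near (507,-258). Next I'll locate the microscope and the cloth for clearance.

Run:
```python
from h import *
np.set_printoptions(precision=0,suppress=True)
a=cap('scene');b=cap('side')
print('mic base',onz(a,160,150,0),onz(a,288,140,0),onz(b,233,195,0))
print('tube',tri(a,(204,92),b,(271,138)),'stage',tri(a,(206,103),b,(270,157)),'knob',tri(a,(258,50),b,(315,109)))
print('eyepiece side', [onz(b,225,38,z) for z in (300,350,400)])
print('cloth edge z0',[onz(a,u,v,0) for u,v in((316,295),(345,340),(318,265))],[onz(b,u,v,0) for u,v in((293,300),(310,340))])
# occupied by cloth? project points at candidate volume into both views, dark mask test
g=lambda c,P:[bool(c['pixels'][int(v),int(u)].max()<75) if 0<=u<560 and 0<=v<420 else None for u,v in proj(c,P)]
o=np.array([507,-258]);X=np.array([.866,-.5]);Y=np.array([.5,.866])
for by in(-180,-150,-106,-60,0):
  for bx in(40,80,120,160):
    p=o+bx*X+by*Y; zs=[20,60,100,170,250,350]
    P=[[*p,z] for z in zs]
    print(by,bx,p,''.join('C' if x and y else '.' for x,y in zip(g(a,P),g(b,P))))
```

```text
mic base [492. 136.   0.] [755. -49.   0.] [498.  76.   0.]
tube (array([608.,  78., 154.]), np.float64(9.38253051839621)) stage (array([624., 111.,  87.]), np.float64(6.377987883413852)) knob (array([710.,  13., 246.]), np.float64(0.6168117939089882))
eyepiece side [array([719., 988., 300.]), array([624., 604., 350.]), array([530., 220., 400.])]
cloth edge z0 [array([ 493., -402.,    0.]), array([ 467., -502.,    0.]), array([ 545., -357.,    0.])] [array([ 491., -391.,    0.]), array([ 480., -497.,    0.])]
-180 40 [ 452. -434.] ......
-180 80 [ 486. -454.] CC....
-180 120 [ 521. -474.] CC....
-180 160 [ 556. -494.] CCCCC.
-150 40 [ 467. -408.] ......
-150 80 [ 501. -428.] C.....
-150 120 [ 536. -448.] C.....
-150 160 [ 571. -468.] CCCC..
-106 40 [ 489. -370.] ......
-106 80 [ 523. -390.] ......
-106 120 [ 558. -410.] C.....
-106 160 [ 593. -430.] CCCC..
-60 40 [ 512. -330.] ......
-60 80 [ 546. -350.] .....C
-60 120 [ 581. -370.] ......
-60 160 [ 616. -390.] CCCC..
0 40 [ 542. -278.] ......
0 80 [ 576. -298.] ......
0 120 [ 611. -318.] ......
0 160 [ 646. -338.] .CC.C.
```

>>> {"name": "play_rows", "arguments": {"translation": [[-0.03, -0.04, -0.01], [-0.066, -0.092, -0.02], [-0.103, -0.143, -0.03], [-0.14, -0.195, -0.03], [-0.177, -0.246, -0.03], [-0.214, -0.298, -0.03], [-0.254, -0.353, -0.03], [-0.29, -0.398, -0.03], [-0.325, -0.44, -0.03], [-0.36, -0.482, -0.03]], "rotation": [[0, 0, 0.03], [0, 0, 0.06], [0, 0, 0.09], [0, 0, 0.12], [0, 0, 0.15], [0, 0, 0.18], [0, 0, 0.21], [0, 0, 0.24], [0, 0, 0.26], [0, 0, 0.26]], "gripper": [1, 1, 1, 1, 1, 1, 1, 1, 1, 1]}}

```text
time_s: 1.55
eef_pos: [359.2, -54.7, 261.5]
ee_rot: [0.0, 0.26, 0.966, -0.0]
force: [0.8, 0.4, 0.3]
grip_width: 0.003
grip_force: 0.0
```

Run:
```python
from h import *
s=ctrl.sense();q=s['ee_rot'];M=R.from_quat([q[1],q[2],q[3],q[0]]).as_matrix()
print(s['time_s'],s['eef_pos'],s['joints'],s['grip_width'],s['force']);print(M)
d=np.array([430,-215,270])-s['eef_pos'];print(M.T@d)
```

```text
1.55 [359.16983853 -54.68160821 261.48839777] [-4.77029438e-01 -8.29764544e-02  1.86612657e+00  1.32054708e-04
  1.35764012e+00 -1.52231790e+00] 0.002670471555822133 [0.78796919 0.41305322 0.28673098]
[[-8.65054985e-01  5.01676466e-01  7.72097888e-04]
 [ 5.01676430e-01  8.65055313e-01 -2.53766512e-04]
 [-7.95216068e-04  1.67821326e-04 -9.99999670e-01]]
[-141.70671128 -103.14902314   -8.41622816]
```

>>> {"name": "play_rows", "arguments": {"translation": [[-0.04, -0.03, 0], [-0.085, -0.06, -0.01], [-0.125, -0.09, -0.02], [-0.15, -0.11, -0.03], [-0.15, -0.11, -0.03]], "rotation": [[0, 0, 0], [0, 0, 0], [0, 0, 0], [0, 0, 0], [0, 0, 0]], "gripper": [1, 1, 1, 1, 1]}}

```text
time_s: 2.17
eef_pos: [433.9, -224.1, 291.1]
ee_rot: [0.0, 0.26, 0.966, -0.0]
force: [0.0, 1.4, -0.1]
grip_width: -0.002
grip_force: 0.0
```

Run:
```python
from h import *
c=cap('wrist','w1.png');print(c['s']['eef_pos'],c['s']['force'],np.round(c['mount'],2),c['o'],c['Rw'][:,2])
a=cap('scene','s1.png')
```

```text
[ 433.93047457 -224.12704572  291.14289063] [ 0.02470956  1.3554479  -0.12170013] [[ 0.0000e+00 -9.6000e-01 -2.8000e-01  7.0380e+01]
 [ 1.0000e+00  0.0000e+00  0.0000e+00  5.0000e-02]
 [ 0.0000e+00 -2.8000e-01  9.6000e-01 -1.4273e+02]
 [ 0.0000e+00  0.0000e+00  0.0000e+00  1.0000e+00]] [ 373.07841416 -188.75581969  433.86470256] [ 0.24047625 -0.13930293 -0.96060703]
```

View pics/w1.png

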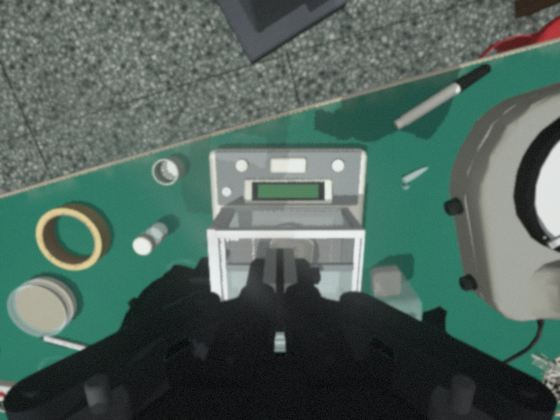

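The wrist view shows the record key at (288,166), the round keys at (241,166) and (338,166), and the shield's front corners at (211,232) and (363,232). The balance is square in the picture, so the yaw is right.

Run:
```python
from h import *
np.set_printoptions(precision=1,suppress=True)
c=cap('wrist');im=c['pixels'].astype(int)
def seg(x0,x1,y0,y1,f):
    m=f(im[y0:y1,x0:x1]); n,l,st,ce=cv2.connectedComponentsWithStats(m.astype(np.uint8))
    return [(*(ce[i]+[x0,y0]),st[i,4]) for i in range(1,n) if st[i,4]>30]
for k in seg(225,352,155,180,lambda p:p.min(2)>195): print(k,onz(c,k[0],k[1],47))
for u,v in((211,232),(363,232)): print(onz(c,u,v,129))
a=cap('scene');s=c['s']; o=np.array([507,-258]);
X=np.array([.866,-.5]);Y=np.array([.5,.866])
q=s['eef_pos'];print('tcp in bal',(q[:2]-o)@X,(q[:2]-o)@Y,q[2])
```

```text
(np.float64(287.12731481481484), np.float64(166.55555555555554), np.int32(432)) [ 426.  -206.7   47. ]
(np.float64(239.5529411764706), np.float64(166.52941176470588), np.int32(85)) [ 396.4 -257.9   47. ]
(np.float64(336.0480769230769), np.float64(166.76923076923077), np.int32(104)) [ 456.6 -154.1   47. ]
[ 434.4 -304.8  129. ]
[ 513.5 -167.7  129. ]
tcp in bal -81.72574557065124 -5.70719087029417 290.92978793295697
```

>>> {"name": "play_rows", "arguments": {"translation": [[-0.05, 0.004, 0], [-0.1, 0.009, 0.02], [-0.131, 0.009, 0.06], [-0.131, 0.009, 0.1], [-0.131, 0.009, 0.13], [-0.131, 0.009, 0.145], [-0.131, 0.009, 0.154], [-0.131, 0.009, 0.154]], "rotation": [[0, 0, 0], [0, 0, 0], [0, 0, 0], [0, 0, 0], [0, 0, 0], [0, 0, 0], [0, 0, 0], [0, 0, 0]], "gripper": [1, 1, 1, 1, 1, 1, 1, 1]}}

```text
time_s: 3.38
eef_pos: [551.7, -280.3, 137.7]
ee_rot: [0.0, 0.259, 0.966, -0.0]
force: [0.3, 0.2, -0.3]
grip_width: -0.002
grip_force: 0.0
```

Run:
```python
from h import *
b=cap('side');a=cap('scene')
A=a['pixels'][130:290,190:370,::-1];B=b['pixels'][130:290,190:370,::-1]
cv2.imwrite('pics/c2.png',cv2.resize(np.hstack([A,B]),(800,356),interpolation=cv2.INTER_CUBIC))
print(a['s']['eef_pos'],proj(a,[a['s']['eef_pos']]),proj(b,[a['s']['eef_pos']]))
```

```text
[ 551.86861812 -280.46013973  138.25070195] [[298.46852148 198.26498475]] [[302.25488318 206.73215557]]
```

View pics/c2.png

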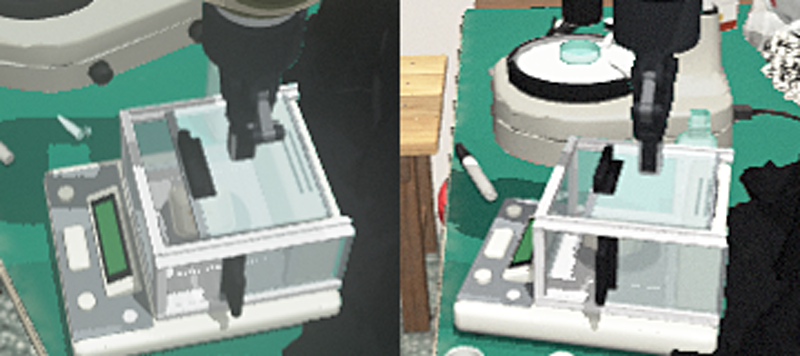

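The fingertips are just behind the top bar (left half (240,150); bar (195,160)). Pushing now.

>>> {"name": "play_rows", "arguments": {"translation": [[0.01, 0, 0], [0.02, 0, 0], [0.026, 0, 0], [0.032, 0, 0], [0.038, 0, 0], [0.044, 0, 0], [0.049, 0, 0], [0.052, 0, 0]], "rotation": [[0, 0, 0], [0, 0, 0], [0, 0, 0], [0, 0, 0], [0, 0, 0], [0, 0, 0], [0, 0, 0], [0, 0, 0]], "gripper": [1, 1, 1, 1, 1, 1, 1, 1]}}

```text
time_s: 4.47
eef_pos: [506.3, -254.3, 137.4]
ee_rot: [0.0, 0.259, 0.966, -0.0]
force: [1.3, -0.5, 0.9]
grip_width: 0.001
grip_force: 0.5
```

>>> {"name": "play_rows", "arguments": {"translation": [[0.003, 0, 0], [0.006, 0, 0], [0.009, 0, 0], [0.011, 0, 0], [0.011, 0, 0]], "rotation": [[0, 0, 0], [0, 0, 0], [0, 0, 0], [0, 0, 0], [0, 0, 0]], "gripper": [1, 1, 1, 1, 1]}}

```text
time_s: 5.1
eef_pos: [502.0, -251.9, 137.9]
ee_rot: [0.008, 0.259, 0.966, -0.002]
force: [31.5, -14.9, -18.1]
grip_width: 0.002
grip_force: 17.1
```

Run:
```python
from h import *
b=cap('side');a=cap('scene')
A=a['pixels'][130:290,190:370,::-1];B=b['pixels'][130:290,190:370,::-1]
cv2.imwrite('pics/c3.png',cv2.resize(np.hstack([A,B]),(800,356),interpolation=cv2.INTER_CUBIC))
```

```text
(no output)
```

View pics/c3.png

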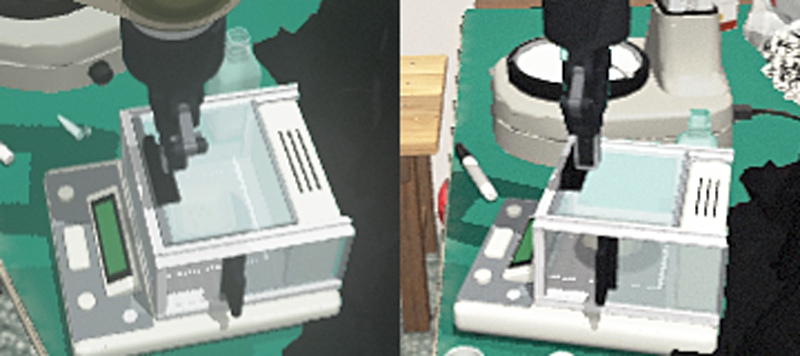

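The top pane is at its stop: 35 N, the bar against the front frame at left (160,165), and the rear vent panel uncovered. I'll back off and go over to the side bar.

>>> {"name": "play_rows", "arguments": {"translation": [[-0.02, 0, 0], [-0.035, 0, -0.01], [-0.045, -0.02, -0.04], [-0.055, -0.06, -0.04], [-0.064, -0.1, -0.04], [-0.064, -0.111, -0.03], [-0.064, -0.111, 0.0], [-0.064, -0.111, 0.02], [-0.064, -0.111, 0.033], [-0.064, -0.111, 0.033]], "rotation": [[0, 0, 0], [0, 0, 0], [0, 0, 0], [0, 0, 0], [0, 0, 0], [0, 0, 0], [0, 0, 0], [0, 0, 0], [0, 0, 0], [0, 0, 0]], "gripper": [1, 1, 1, 1, 1, 1, 1, 1, 1, 1]}}

```text
time_s: 6.45
eef_pos: [496.8, -376.2, 103.5]
ee_rot: [-0.001, 0.259, 0.966, 0.001]
force: [0.0, 0.8, -1.0]
grip_width: 0.0
grip_force: 0.0
```

Run:
```python
from h import *
b=cap('side');a=cap('scene')
A=a['pixels'][130:290,190:370,::-1];B=b['pixels'][130:290,190:370,::-1]
cv2.imwrite('pics/c4.png',cv2.resize(np.hstack([A,B]),(800,356),interpolation=cv2.INTER_CUBIC))
p=a['s']['eef_pos'];d=p[:2]-[508.5,-256.5];print(p,d@[.866,-.5],d@[.5,.866],a['s']['force'])
```

```text
[ 497.08983914 -376.69185506  104.4605463 ] 50.214728221938415 -109.79122691539263 [-0.477419   -0.35864303  1.18468105]
```

View pics/c4.png

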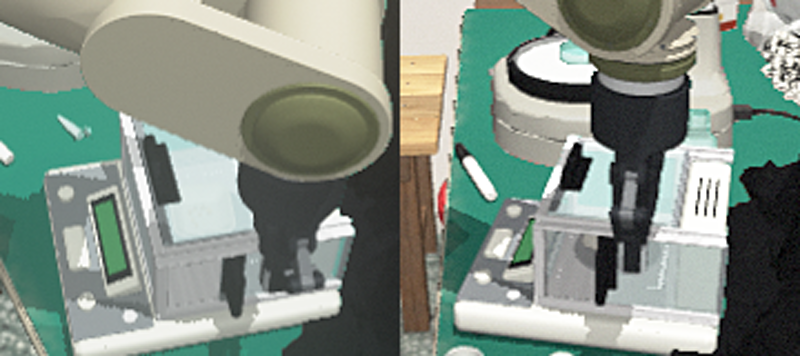

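The fingertips (right half (632,255)) are behind the side bar (605,270), clear of everything. The top bar stayed at the front. Pushing the side pane.

>>> {"name": "play_rows", "arguments": {"translation": [[0.006, 0, 0], [0.012, 0, 0], [0.018, 0, 0], [0.024, 0, 0], [0.03, 0, 0], [0.035, 0, 0], [0.04, 0, 0]], "rotation": [[0, 0, 0], [0, 0, 0], [0, 0, 0], [0, 0, 0], [0, 0, 0], [0, 0, 0], [0, 0, 0]], "gripper": [1, 1, 1, 1, 1, 1, 1]}}

```text
time_s: 7.42
eef_pos: [462.0, -356.8, 104.3]
ee_rot: [0.0, 0.259, 0.966, -0.0]
force: [1.1, -1.0, 1.2]
grip_width: -0.001
grip_force: 0.6
```

>>> {"name": "play_rows", "arguments": {"translation": [[0.003, 0, 0], [0.006, 0, 0], [0.009, 0, 0], [0.012, 0, 0]], "rotation": [[0, 0, 0], [0, 0, 0], [0, 0, 0], [0, 0, 0]], "gripper": [1, 1, 1, 1]}}

```text
time_s: 7.92
eef_pos: [451.8, -350.9, 104.3]
ee_rot: [0.0, 0.259, 0.966, -0.0]
force: [-0.0, -1.5, 1.2]
grip_width: 0.002
grip_force: 0.5
```

>>> {"name": "play_rows", "arguments": {"translation": [[0.003, 0, 0], [0.006, 0, 0], [0.009, 0, 0]], "rotation": [[0, 0, 0], [0, 0, 0], [0, 0, 0]], "gripper": [1, 1, 1]}}

```text
time_s: 8.3
eef_pos: [446.2, -347.8, 104.6]
ee_rot: [0.004, 0.259, 0.966, -0.001]
force: [22.3, -11.2, -12.0]
grip_width: -0.0
grip_force: 12.4
```

>>> {"name": "play_rows", "arguments": {"translation": [[-0.015, 0, 0], [-0.02, 0, -0.03], [-0.02, 0, -0.08], [0.01, 0.04, -0.09], [0.05, 0.08, -0.09], [0.086, 0.11, -0.07], [0.086, 0.11, -0.03], [0.086, 0.11, 0.01], [0.086, 0.11, 0.035], [0.086, 0.11, 0.04]], "rotation": [[0, 0, 0], [0, 0, 0], [0, 0, 0], [0, 0, 0], [0, 0, 0], [0, 0, 0], [0, 0, 0], [0, 0, 0], [0, 0, 0], [0, 0, 0]], "gripper": [1, 1, 1, 1, 1, 1, 1, 1, 1, 1]}}

```text
time_s: 9.55
eef_pos: [423.8, -207.5, 63.1]
ee_rot: [-0.002, 0.259, 0.966, 0.001]
force: [0.1, -0.3, 0.2]
grip_width: -0.0
grip_force: 0.0
```

Run:
```python
from h import *
b=cap('side');a=cap('scene')
A=a['pixels'][160:300,200:360,::-1];B=b['pixels'][170:310,195:355,::-1]
cv2.imwrite('pics/c5.png',cv2.resize(np.hstack([A,B]),(800,350),interpolation=cv2.INTER_CUBIC))
p=a['s']['eef_pos'];d=p[:2]-[508.5,-256.5];print(p,d@[.866,-.5],d@[.5,.866],a['s']['force'])
```

```text
[ 424.1780296  -207.86166756   63.58832949] -97.34199258779485 -0.04018930674364185 [-0.74276721  0.69073754  0.41910406]
```

View pics/c5.png

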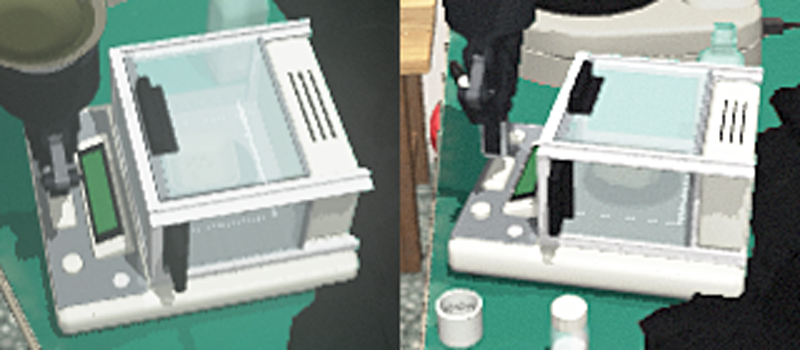

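Both bars are now at the front frame (left (155,115) and (175,255)), and the tip is above the record key. Pressing.

>>> {"name": "play_rows", "arguments": {"translation": [[0, 0, 0.008], [0, 0, 0.014], [0, 0, 0.017], [0, 0, 0.019], [0, 0, 0.021], [0, 0, 0.021]], "rotation": [[0, 0, 0], [0, 0, 0], [0, 0, 0], [0, 0, 0], [0, 0, 0], [0, 0, 0]], "gripper": [1, 1, 1, 1, 1, 1]}}

```text
time_s: 10.4
eef_pos: [424.6, -208.2, 43.4]
ee_rot: [-0.0, 0.259, 0.966, -0.0]
force: [-1.3, 1.4, 2.2]
grip_width: -0.002
grip_force: 1.6
```

>>> {"name": "play_rows", "arguments": {"translation": [[0, 0, 0.001], [0, 0, 0.002], [0, 0, 0.003], [0, 0, 0.003]], "rotation": [[0, 0, 0], [0, 0, 0], [0, 0, 0], [0, 0, 0]], "gripper": [1, 1, 1, 1]}}

```text
time_s: 10.9
eef_pos: [424.8, -208.3, 42.5]
ee_rot: [0.0, 0.259, 0.966, -0.0]
force: [-10.5, 6.7, 33.1]
grip_width: -0.0
grip_force: 16.6
```

The key is at its stop (33 N). Releasing straight up.

>>> {"name": "play_rows", "arguments": {"translation": [[0, 0, -0.005], [0, 0, -0.02], [0, 0, -0.06], [0, 0, -0.11], [0, 0, -0.15], [0, 0, -0.15]], "rotation": [[0, 0, 0], [0, 0, 0], [0, 0, 0], [0, 0, 0], [0, 0, 0], [0, 0, 0]], "gripper": [1, 1, 1, 1, 1, 1]}}

```text
time_s: 11.65
eef_pos: [425.7, -209.0, 193.4]
ee_rot: [0.003, 0.259, 0.966, -0.001]
force: [-0.5, 0.2, -1.1]
grip_width: 0.0
grip_force: 0.0
```

Run:
```python
from h import *
b=cap('side');a=cap('scene')
A=a['pixels'][160:340,200:360,::-1];B=b['pixels'][170:350,195:355,::-1]
cv2.imwrite('pics/c6.png',cv2.resize(np.hstack([A,B]),(800,450),interpolation=cv2.INTER_CUBIC))
print(a['s']['eef_pos'],a['s']['force'])
```

```text
[ 424.94732786 -208.4295671   191.38096057] [-0.36241484 -0.36085093 -0.70639249]
```

View pics/c6.png

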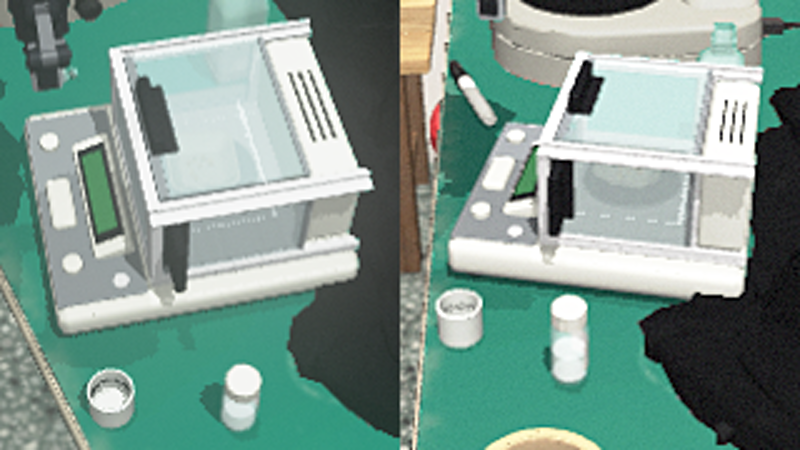

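Both panes are shut, the record key is up, the vial, cap and bottle stand where they were, and the robot is clear.

```bash
python3 -c "
from rig import ctrl
print(ctrl.finish_job())"
```

```text
the job is handed in; nothing more can be done
None
```

I pushed the top and right-hand panes to their stops, then pressed the record key to its stop and let it come up; the job was handed in at about 12 s, and the last pictures show the vial, bottle and cap undisturbed.

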